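# Put the collet spanner away and show the tool holder's taper to the microscope

### The arm

A 6-joint arm with a two-finger parallel gripper is mounted at the origin on the work surface. World frame = base frame: x ahead of the robot, y to its left, z up, the work surface at z = 0. Lengths are in m, angles in rad, forces in N, time in s.
With the tool pointing down it reaches from about 0.325 to 0.775 m from the base axis. Payload 9.3 kg.
Tool frame: the origin (TCP) lies between the finger pads; the fingertips stand 11 mm ahead of it and the grasp point (between the pads) lies 8 mm behind it; z points along the fingers, y is the line along which they close (so a half turn about z gives the same grasp; the last joint's range is limited). The gripper opens to 85 mm and grips with 20 to 120 N. Pads are 22 mm wide; open, the fingers measure 114 mm over their backs; the gripper's body (76 mm by 85 mm) begins 54 mm behind the grasp point. The pads swing forward as they close: fully open they stand 13 mm farther back than shut.
Start: joints at [-1.296, 0.259, 0.021, 1.334, 0, 1.418], TCP at [0.228, -0.5, 0.242] pointing down, gripper open.
Joint ranges: [-3.04, 3.04], [-0.91, 1.82], [-1.04, 1.36], [-1.92, 1.95], [-1.52, 1.45], [-3.14, 3.14]. Speed limits (rad/s): [2.22, 2.22, 2.79, 3.14, 3.14, 3.14].

### API

Orientations are given as a unit quaternion [x, y, z, w].
In Python, from bench import robot, imaging, order gives the robot as it stands.
- The arm moves only by the tool servo_tool, never from a script. Its argument "series" is text: rows parted by semicolons, each of 4 numbers parted by spaces: the shift along the tool's x, y, z in m, then the turn about the tool's z in degrees. A call has exactly 10 rows; each row is the pose to reach, as a shift and turn from the pose commanded when the call began, along the tool's axes at that moment; what a row does not reach only later rows make up. A row lasts 1/12 s, in which the tool goes at most 41.7 mm and 7.16 degrees, less where a joint would pass 70% of its speed; a pose out of reach is approached as far as the arm can. A call with a gripper value outside its range is refused whole. "hand" is the opening, from 0 (shut) to 1 (fully open), set as the call begins (left out, the last holds). The fingers move at their own pace and stop on an object; "newtons" is the grip in N (left out, the last holds). Time passes only in rows, so rows that repeat a pose let the fingers close, or fill a call up. It gives the time, the measured TCP pose, the force, the opening and the grip force at its end, in the units of the state.
- robot.get_obs(): the state, without advancing time (a new reading comes with each control period).
- imaging.camera(name): name is "scene" or "top"; returns (picture, depth): 384x512x3 uint8, red, green, blue; 384x512 float32, m along the optical axis (not along the pixel's ray), 0 where there is no reading.
- imaging.camera_model(name): a dict with "vfov" (degrees; the focal length in pixels is half the picture's height over the tangent of half this angle, whatever the lens; pixels are square), "cx", "cy" (the principal point, pixels), "rvec" (rotation vector, rad) and "tvec" (3), from world to camera coordinates, as OpenCV has them. Camera axes: x right, y down, z forward; pixel columns grow to the right and rows downward; lengths in m; the calibration is good to about 2 mm. A picture is of the moment at which its call begins. camera_model takes no time and is no camera call.
- order.sign_off(): hands the job in; it is judged then, once.
The state is a dict: "t": time; "q": joint angles; "qvel": joint speeds; "tau": joint torques, N m; "tcp_pos": TCP position; "ee_rot": TCP orientation; "contact_force": force on the tool from outside, world axes, zero at the start; "ft_torque": the same for the moment, N m; "gripper_width": finger opening in m; "grasp_force": force on a finger pad.
Only numpy, scipy, OpenCV 4.12 (cv2) and the standard library are available. Lean on these libraries where they do the work, as an engineer would, in place of code of your own. Each camera call takes 0.05 s, during which the arm holds its last target. There are 200 camera calls.

### The job

The collet nut is tight: lay the hook spanner flat in the empty compartment of the tool tray, its head at the same end as the head of the other spanner, without dropping it. Then draw the tool holder up out of the locking fixture, tip it over and finish while holding it raised and still under the inspection microscope, lying square across the line of sight with the middle of its steel taper at the focus point, so that the taper can be checked for wear; nothing but the gripper may carry it. Do not knock the microscope or shift the other things on the bench.

Things in the scene. Friction and masses are not known exactly. Their poses are not given: they have to be found in the camera images.
- spanner: bright flat steel hook spanner, 8 mm thick, loose on the bench, 0.16-0.3 kg. Origin: underside, close to its centre of mass; z up, x along the handle to the head. Straight handle 20 mm wide (y), x -95 to +35 mm: grip it across at the origin. Overall x -95 to +90 mm. Starts with its head roughly away from the robot
- spanner_head (a point): centre of the spanner's C-shaped head (63 mm outer, 43 mm inner diameter, open on one side), 62 mm from the spanner's origin along its x, 4 mm above its underside
- tray: blue plastic tool tray, fixed, 240 (x) by 166 (y) by 24 mm high; floor and walls 4 mm thick. Origin: centre of the underside; x along the compartments, roughly away from the robot. A wall along x makes two compartments, 232 by 77 mm inside: the one centred at y = +40.5 mm is empty, the one at -40.5 holds the open-end spanner, head to +x
- open_spanner: bystander: dark open-end spanner, about 170 mm long, 8 mm thick, lying in the tray's other compartment, forked head to the tray's +x. Origin: underside, near mid-length
- fixture: green cast tool-locking fixture, fixed, 130 by 130 mm foot; top plate 110 mm up. On it a dark seat ring, 72 mm across, plain 36 mm bore, top 124 mm above the bench, with two small drive dogs at local y = +31 and -31 mm (tops 134 mm up). Origin: centre of the underside, below the bore
- holder: steel collet tool holder upright in the fixture, 0.5-0.72 kg, flange resting on the seat ring, not locked: draws straight up, clear after 75 mm. Round. Origin: on the axis at the flange's underside; z from taper to cutter. Along z (mm): stud -72 to -48 (16 dia); taper to 0 (18 to 32 dia); flange to 20 (46 dia); neck to 38 (38 dia); nut to 60 (42 dia); end mill to 90 (12 dia)
- nut (a point): middle of the holder's dark round collet nut (42 mm dia, 22 mm tall), the place to grip, on the axis, 49 mm above the holder's origin along its z
- taper (a point): middle of the holder's taper, on the axis, 24 mm below the holder's origin along its z (73 mm from point nut)
- stand: stand of the inspection microscope, fixed: white foot, x -90 to +110, 140 mm wide (y), 12 mm thick; column 18 mm thick at x = +85, 312 mm high; arm to the camera's tilt clamp at x = +30, 260 mm up. Origin: bench level, mid-width; x points from the open working side (nearer the robot) to the column
- focus (a point): focus point of the microscope, in free air 65 mm in front of the lens. Its z is the line of sight, from this point to the camera, leaning 0.38-0.62 rad from vertical towards the stand's x (the camera leans away from the working side). Camera: grey round tube 35 mm across (lens ring 40), 65 to 174 mm from this point along z. Its clamp is stiff but yields if knocked
- wheel: bystander: grey grinding wheel lying flat, 100 mm dia, 25 mm thick. Origin: centre of the underside
- cups: bystander: stack of green plastic cups, 62 mm dia, 105 mm high. Origin: centre of the underside
- cutter_box: bystander: pale green box of cutters, 110 by 160 mm, 70 mm high, with cutters standing out to 110 mm, fixed. Origin: centre of the underside
There are look-alikes about, which are no part of the job. Of the things shaped like the holder, the steel one is meant. What is shaped like the spanner but turquoise is not meant.

How it is judged:
By the outcome, as a careful person would: the job done as asked, in the order asked, and still so for the second after the job is handed in, while the arm keeps its last pose, push and grip.
It also fails if it takes over 45 s, if anything falls off the work surface, if the arm or the gripper's body presses on something with over 40 N, if the wrist force passes 120 N, or if a joint passes its speed limit or range.

## Working session

There is one attempt and no reset: what is moved stays moved. The work goes in short steps, Python scripts to look and compute and a tool call to move; the robot and the scene stay as the last step left them, time stands still between calls to the robot, and variables do not carry over. Pictures are saved under pics/ and viewed, at most 10 in all, crops included, and the job is handed in when it is done.

Besides the shell and the picture viewer there is one more tool, called after "Emit:" by a JSON object that holds its "name" and its "arguments", one argument or row to a line. servo_tool: Moves the arm, as the interface text tells. Its arguments: {"type":"object","properties":{"series":{"type":"string"},"hand":{"type":"number"},"newtons":{"type":"number"}},"required":["series"]}

```bash
mkdir -p pics; ls; cat > h.py <<'E'
import numpy as np, cv2
from bench import robot, imaging, order
from scipy.spatial.transform import Rotation as R
def model(n):
    m=imaging.camera_model(n); f=192/np.tan(np.radians(m['vfov'])/2)
    return f,m['cx'],m['cy'],R.from_rotvec(np.ravel(m['rvec'])).as_matrix(),np.ravel(m['tvec'])
def cloud(n,d):
    f,cx,cy,Rm,t=model(n); v,u=np.mgrid[:384,:512]
    P=np.stack([(u-cx)/f*d,(v-cy)/f*d,d],-1)
    return (P-t)@Rm
def proj(n,p):
    f,cx,cy,Rm,t=model(n); c=np.atleast_2d(p)@Rm.T+t
    return c[:,:2]/c[:,2:]*f+[cx,cy]
E
python3 - <<'E'
from h import *
for n in ("scene","top"):
    p,d=imaging.camera(n); np.savez(n+"0.npz",p=p,d=d); print(imaging.camera_model(n))
    cv2.imwrite(f"pics/{n}0.png",cv2.resize(p[...,::-1],(800,600)))
print(robot.get_obs())
E
```

```text
pics
{'vfov': 45.91678237248494, 'cx': 259.22138990915806, 'cy': 201.126434318708, 'rvec': array([ 2.20214295,  1.15207787, -0.4105138 ]), 'tvec': array([-0.2902325 , -0.24760438,  1.71972003])}
{'vfov': 43.95125781289055, 'cx': 255.18566006383594, 'cy': 195.6883802954865, 'rvec': array([ 2.15555294, -2.21145662,  0.07736403]), 'tvec': array([-0.01368677,  0.50272305,  1.50151567])}
{'t': 0.1, 'q': array([-1.29563415e+00,  2.59109363e-01,  2.08367729e-02,  1.33372137e+00,
        1.13144137e-05,  1.41819265e+00]), 'qvel': array([-0.00213981,  0.00026767,  0.0027169 , -0.00083959, -0.00112245,
        0.0004396 ]), 'tau': array([ 5.72055942e-03, -5.56690764e+01,  3.45073664e+01,  1.15238089e-02,
       -8.39662471e-05, -7.52171871e-06]), 'tcp_pos': array([ 0.22808975, -0.50020081,  0.24174069]), 'ee_rot': array([ 9.77213936e-01,  2.12255896e-01, -3.10255614e-05, -5.98040357e-04]), 'contact_force': array([-0.39358387, -0.18889834,  0.48679936]), 'ft_torque': array([ 0.04256973, -0.02825333, -0.03457175]), 'grasp_force': 0.0, 'gripper_width': 0.08566088596252584}
```

View pics/scene0.png

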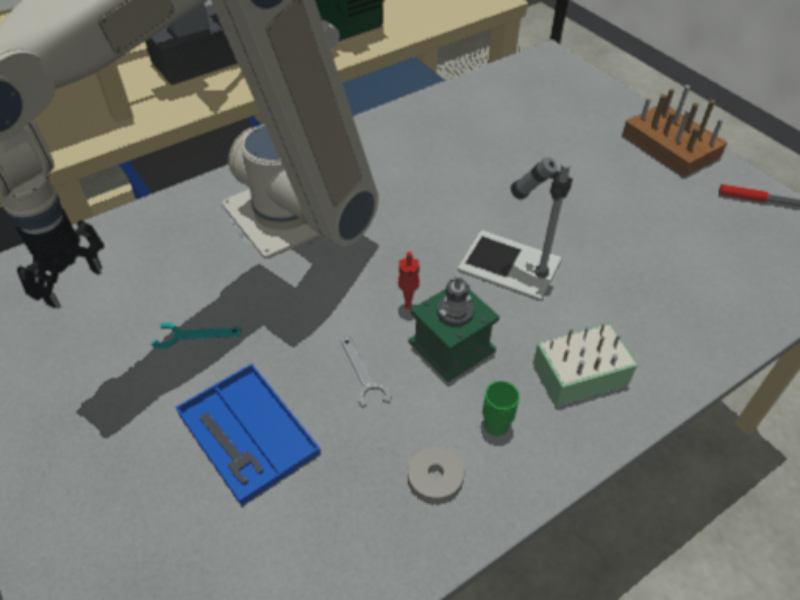

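View pics/top0.png

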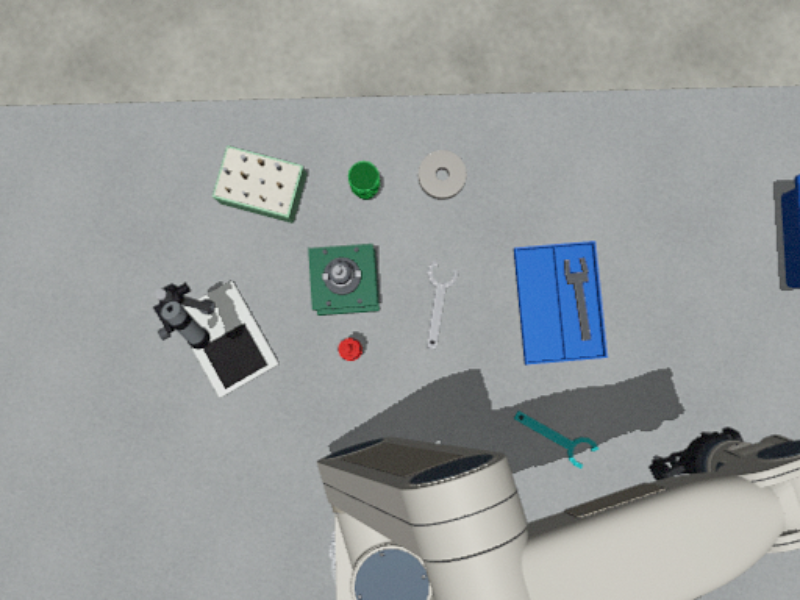

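Candidates: the bright steel spanner is at top (438,305) and the turquoise look-alike at (555,438). The steel holder is in the green fixture at top (341,272) and the red look-alike at (349,348). I choose the bright spanner and the steel holder. The tray is at (561,302) with its left half empty, and the microscope is at (190,325).

```bash
python3 - <<'E'
from h import *
z=np.load("top0.npz"); p,d=z['p'],z['d']; C=cloud("top",d); s=512/800
hsv=cv2.cvtColor(p,cv2.COLOR_RGB2HSV)
def box(u0,v0,u1,v1):
    m=np.zeros((384,512),bool); m[int(v0*s):int(v1*s),int(u0*s):int(u1*s)]=1; return m
b=box(395,330,430,380); print("bench z",C[b][:,2].mean(), C[b][:,2].std())
# tray
m=box(500,230,620,375)&(hsv[...,0]>100)&(hsv[...,0]<130)&(hsv[...,1]>150)
q=C[m]; top=q[q[:,2]>.016]; print("tray z pct",np.percentile(q[:,2],[5,50,95]))
r=cv2.minAreaRect(q[:,:2].astype(np.float32)); print("tray",r)
# spanner
m=box(415,250,470,360)&(p.min(-1)>150); q=C[m]; print("sp n",m.sum(),np.percentile(q[:,2],[5,50,95]))
xy=q[:,:2]; c=xy.mean(0); w,V=np.linalg.eigh(np.cov(xy.T)); a=V[:,1]*np.sign(V[0,1]); print(c,a,np.arctan2(a[1],a[0]),np.percentile((xy-c)@a,[0,1,99,100]))
t=(xy-c)@a; mm=t<-.0; 
l=cv2.fitLine(xy[t<t.min()+.11].astype(np.float32),cv2.DIST_L2,0,.01,.01).ravel(); 
l=l if l[0]>0 else np.r_[-l[:2],l[2:]]; print("handle line",l,np.arctan2(l[1],l[0])); tt=(xy-l[2:])@l[:2]
print("tail",l[2:]+l[:2]*tt.min(),"head end",l[2:]+l[:2]*tt.max(), tt.max()-tt.min())
# fixture & holder
m=box(295,235,390,325); q=C[m]; 
for lo,hi in((.1,.117),(.118,.13),(.14,.15),(.155,.175),(.178,.19),(.19,.24)):
    k=q[(q[:,2]>lo)&(q[:,2]<hi)]
    if len(k)>3: print(lo,hi,len(k),cv2.minAreaRect(k[:,:2].astype(np.float32)),k[:,2].mean())
# stand foot
m=box(180,270,290,400)&(C[...,2]>.006)&(C[...,2]<.02); q=C[m]
print("foot",len(q),q[:,2].mean(),cv2.minAreaRect(q[:,:2].astype(np.float32)))
for n in ("scene","top"):
    z=np.load(n+"0.npz"); p,d=z['p'],z['d']; C=cloud(n,d)
    k=(C[...,2]>.07)&(C[...,0]>.3)&(C[...,0]<.75)&(C[...,1]>.22)&(C[...,1]<.55); v,u=np.nonzero(k)
    print(n,k.sum(),u.min(),u.max(),v.min(),v.max()); 
p=np.load("scene0.npz")['p'][85:200,280:400]; p2=np.load("top0.npz")['p'][150:260,90:300]
cv2.imwrite("pics/c1.png",np.vstack([cv2.resize(p[...,::-1],(420,400)),]))
cv2.imwrite("pics/c2.png",cv2.resize(p2[...,::-1],(800,420)))
E
```

```text
bench z 0.005670184687963238 0.07985269329447821
tray z pct [0.00010127 0.00650186 0.02498795]
tray ((0.4944721758365631, -0.2303687036037445), (0.23783975839614868, 0.4161178767681122), 3.1755380630493164)
sp n 2402 [-0.00408654  0.00221798  0.01134896]
[ 0.50475384 -0.11278043] [ 0.99898616 -0.04501828] -0.04503349588487175 [-0.11635347 -0.1113913   0.11221872  0.11377382]
handle line [ 0.27397472 -0.9617369   0.44457853 -0.11062576] -1.2932729
tail [ 0.41878218 -0.02007251] head end [ 0.47343883 -0.21193443] 0.1994952185371596
0.1 0.117 1180 ((0.5564449429512024, 0.08085967600345612), (0.12090316414833069, 0.12638059258460999), 2.6351215839385986) 0.11101300198235982
0.118 0.13 219 ((0.5624203681945801, 0.08035200834274292), (0.09746245294809341, 0.09020551294088364), 16.454906463623047) 0.12468088024786267
0.14 0.15 25 ((0.5471020936965942, 0.0787617564201355), (0.024128228425979614, 0.06617049872875214), 16.597637176513672) 0.14432831980896035
0.155 0.175 5 ((0.5465831756591797, 0.07050374150276184), (0.012206308543682098, 0.03863843157887459), 45.603214263916016) 0.170277360671758
0.178 0.19 148 ((0.5558952689170837, 0.08019557595252991), (0.04064864665269852, 0.040187008678913116), 54.73044204711914) 0.18550176556946096
0.19 0.24 26 ((0.562152624130249, 0.08035210520029068), (0.022164545953273773, 0.019477922469377518), 38.4058952331543) 0.2088637615938216
foot 2417 0.012791118149242177 ((0.45516765117645264, 0.3145294785499573), (0.22305098176002502, 0.26699933409690857), 89.20767974853516)
scene 1049 327 392 101 228
top 1276 98 174 116 223
```

View pics/c2.png

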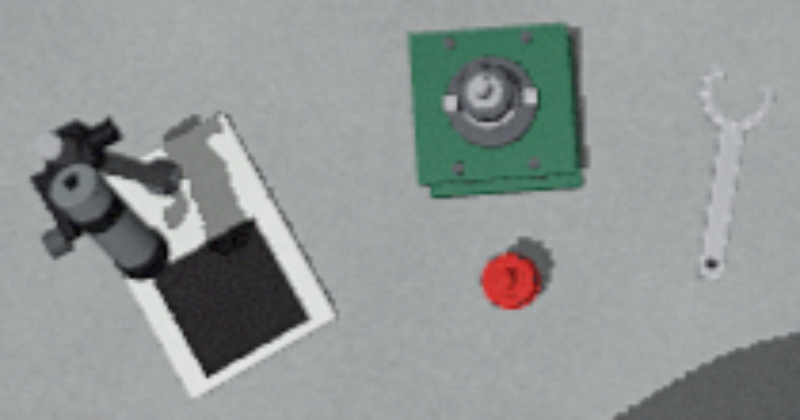

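View pics/c1.png

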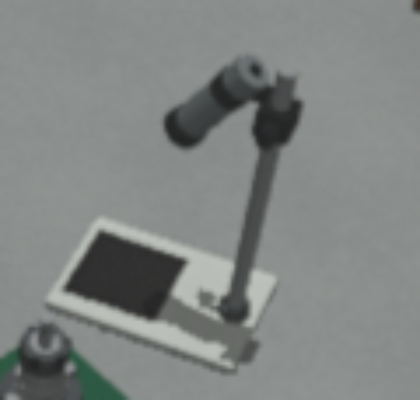

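Crop check: the spanner is bright steel with its head at the far end. The holder is grey steel between two dogs at image left and right. The microscope tube's lens points at the dark pad, toward the robot.

```bash
cat >> h.py <<'E'
def plane(n,uv,z):
    f,cx,cy,Rm,t=model(n); uv=np.atleast_2d(uv).astype(float)
    r=np.c_[(uv-[cx,cy])/f,np.ones(len(uv))]@Rm; o=-t@Rm
    return o+r*((z-o[2])/r[:,2])[:,None]
E
python3 - <<'E'
from h import *
p=np.load("top0.npz")['p']; hsv=cv2.cvtColor(p,cv2.COLOR_RGB2HSV); s=.64
def box(u0,v0,u1,v1):
    m=np.zeros((384,512),bool); m[int(v0*s):int(v1*s),int(u0*s):int(u1*s)]=1; return m
def rect(m,z,n="top"):
    m8=m.astype(np.uint8); k,l,st,_=cv2.connectedComponentsWithStats(m8); i=1+st[1:,4].argmax(); v,u=np.nonzero(l==i)
    return plane(n,np.c_[u,v],z)[:,:2].astype(np.float32)
m=box(500,230,620,375)&(hsv[...,0]>100)&(hsv[...,0]<130)&(hsv[...,1]>150)
q=rect(m,.024); print("tray",len(q),cv2.minAreaRect(q), cv2.boxPoints(cv2.minAreaRect(q)))
b=np.median(p[box(395,330,425,370)],0); print("bench col",b)
m=box(415,250,470,360)&(p.min(-1)>b.min()+14)
q=rect(m,.008); print("spanner n",len(q)); 
w,V=np.linalg.eigh(np.cov(q.T)); a=V[:,1]*np.sign(V[0,1]); t=(q-q.mean(0))@a
h=q[(t<t.min()+.12)&(t>t.min()+.012)]
l=cv2.fitLine(h,cv2.DIST_L2,0,.01,.01).ravel(); l=l if l[0]>0 else np.r_[-l[:2],l[2:]]
tt=(q-l[2:])@l[:2]; print("ang",np.arctan2(l[1],l[0]),"len",np.ptp(tt),"origin from tail",l[2:]+l[:2]*(tt.min()+.095),"width",np.ptp((h-l[2:])@[-l[1],l[0]]))
m=box(295,235,390,325)&(hsv[...,1]>80)&(hsv[...,0]>60)&(hsv[...,0]<90)
q=rect(m,.110); print("fix top",cv2.minAreaRect(q))
C=cloud("top",np.load("top0.npz")['d'])
m=box(295,235,390,325)&(C[...,2]>.178)&(C[...,2]<.195)
q=rect(m,.184); print("nut",len(q),cv2.minEnclosingCircle(q),q.mean(0))
c=np.array([(333,315),(193,397),(222,113)])*[210/800,110/420]+[90,150]; print("foot",plane("top",c-.5,.012))
c=np.array([(45,303),(97,217),(275,272),(235,372)])*[120/420,115/400]+[280,85]; print("footscene",plane("scene",c-.5,.012))
np.savez("x.npz")
P=[]
for n in ("scene","top"):
    z=np.load(n+"0.npz"); C=cloud(n,z['d']); k=(C[...,2]>.12)&(C[...,2]<.4)&(C[...,0]>.35)&(C[...,0]<.75)&(C[...,1]>.2)&(C[...,1]<.5)
    m=k.astype(np.uint8)
    v,u=np.nonzero(k); P.append(np.c_[C[k],z['p'][k],u,v]); print(n,k.sum(),C[k].min(0),C[k].max(0))
np.savez("mic.npz",s=P[0],t=P[1])
E
```

```text
tray 3501 ((0.5012245774269104, -0.3538540005683899), (0.2373698651790619, 0.16687537729740143), 3.430447578430176) [[ 0.37775967 -0.27766755]
 [ 0.38774496 -0.44424394]
 [ 0.62468946 -0.43004045]
 [ 0.6147042  -0.26346406]]
bench col [164. 167. 168.]
spanner n 153
ang -0.15370272 len 0.13188553 origin from tail [ 0.5223575  -0.10769022] width 0.024765953
fix top ((0.5498332977294922, 0.07907461374998093), (0.1297760009765625, 0.12809444963932037), 2.636997699737549)
nut 154 ((0.5565056800842285, 0.08089853823184967), 0.02180337905883789) [0.55581635 0.08010752]
foot [[0.39294537 0.22608829 0.012     ]
 [0.32780912 0.34393033 0.012     ]
 [0.56504234 0.31753047 0.012     ]]
footscene [[0.39329314 0.22066684 0.012     ]
 [0.32433466 0.34290389 0.012     ]
 [0.49127526 0.44118083 0.012     ]
 [0.57054539 0.31510759 0.012     ]]
scene 775 [0.42723344 0.30754656 0.12007513] [0.53697744 0.38707561 0.31466629]
top 873 [0.42098116 0.30812732 0.12181592] [0.53395122 0.39200426 0.31926358]
```

```bash
python3 - <<'E'
from h import *
from scipy.optimize import least_squares
p=np.load("top0.npz")['p']
g=p.astype(float).min(-1)[160:232,265:300]; g=np.pad(g,0)
for th in (176,182,188):
    m=(g>th).astype(np.uint8); m=cv2.morphologyEx(m,cv2.MORPH_CLOSE,np.ones((3,3)))
    k,l,st,_=cv2.connectedComponentsWithStats(m); i=1+st[1:,4].argmax(); v,u=np.nonzero(l==i)
    q=plane("top",np.c_[u+265,v+160],.008)[:,:2].astype(np.float32)
    t=q[:,0]-q[:,0].min(); h=q[(t>.012)&(t<.115)]
    L=cv2.fitLine(h,cv2.DIST_L2,0,.01,.01).ravel(); a=L[:2]*np.sign(L[0]); tt=(q-L[2:])@a
    print(th,len(q),"ang",np.arctan2(a[1],a[0]),"len",np.ptp(tt),"orig tail",L[2:]+a*(tt.min()+.095),"orig head",L[2:]+a*(tt.max()-.09),"headc y",(q[tt>tt.max()-.05]-L[2:])@[-a[1],a[0]] @ np.ones(len(q[tt>tt.max()-.05]))/len(q[tt>tt.max()-.05]),np.ptp((h-L[2:])@[-a[1],a[0]]))
z=np.load("mic.npz"); th=.491; ex=np.array([np.cos(th),np.sin(th),0]); ey=np.array([-ex[1],ex[0],0]); O=np.array([.439,.3255,0])
S=[]
for n in "st":
    P=z[n]; X=np.c_[(P[:,:3]-O)@ex,(P[:,:3]-O)@ey,P[:,2]]; S.append(X)
    k=(X[:,0]<.045)&(abs(X[:,1])<.035); print(n,k.sum(),X[k].min(0),X[k].max(0),np.median(X[k],0))
    for lo in np.arange(.12,.33,.02):
        kk=(X[:,2]>lo)&(X[:,2]<lo+.02)&(X[:,0]<.07)
        if kk.sum()>4: print(round(lo,2),kk.sum(),np.percentile(X[kk,0],[2,50,98]).round(3),np.percentile(X[kk,1],[2,50,98]).round(3))
X=np.vstack(S); 
# cylinder fit: axis through (x0,y0,.22) direction (sin l, b, cos l)
def res(v,X):
    d=np.array([np.sin(v[2]),v[3],np.cos(v[2])]); d/=np.linalg.norm(d); w=X-[v[0],v[1],.22]
    return np.linalg.norm(np.cross(w,d),axis=1)-.0175
v=np.array([0,0,.5,0.]); 
K=X[(X[:,2]>.15)&(X[:,2]<.25)&(X[:,0]<.05)]
r=least_squares(res,v,args=(K,),loss="soft_l1",f_scale=.002); v=r.x
for _ in range(4):
    d=np.array([np.sin(v[2]),v[3],np.cos(v[2])]); d/=np.linalg.norm(d); w=X-[v[0],v[1],.22]; s=w@d
    k=(abs(res(v,X))<.006)&(s>-.2)&(s<.12); v=least_squares(res,v,args=(X[k],),loss="soft_l1",f_scale=.001).x
    print(v.round(4),k.sum(),np.percentile(s[k],[0,1,2,5,95,98,99,100]).round(4),np.abs(res(v,X[k])).mean())
E
```

```text
176 250 ang -0.1741193 len 0.1704925 orig tail [ 0.5103611  -0.10740306] orig head [ 0.49607295 -0.10488977] headc y 0.004162678160355426 0.017885728
182 111 ang -0.13616061 len 0.09973918 orig tail [ 0.5108616  -0.10423265] orig head [ 0.42638987 -0.09265932] headc y -0.00011191227500564716 0.01887663Traceback (most recent call last):
  File "<stdin>", line 10, in <module>
cv2.error: OpenCV(4.12.0) /io/opencv/modules/imgproc/src/linefit.cpp:50: error: (-215:Assertion failed) count > 0 in function 'fitLine2D_wods'
```

```bash
cat > fit.py <<'E'
from h import *
from scipy.optimize import least_squares
z=np.load("mic.npz"); th=.491; ex=np.array([np.cos(th),np.sin(th),0]); ey=np.array([-ex[1],ex[0],0]); O=np.array([.439,.3255,0])
S=[]
for n in "st":
    P=z[n]; X=np.c_[(P[:,:3]-O)@ex,(P[:,:3]-O)@ey,P[:,2]]; S.append(X)
def res(v,X):
    d=np.array([np.sin(v[2]),v[3],np.cos(v[2])]); d/=np.linalg.norm(d); w=X-[v[0],v[1],.22]
    return np.linalg.norm(np.cross(w,d),axis=1)-.0175
for name,X in (("scene",S[0]),("top",S[1]),("both",np.vstack(S))):
    for lo in np.arange(.12,.33,.02):
        kk=(X[:,2]>lo)&(X[:,2]<lo+.02)&(X[:,0]<.07)
        if name!="both" and kk.sum()>4: print(round(lo,2),kk.sum(),np.percentile(X[kk,0],[2,50,98]).round(3),np.percentile(X[kk,1],[2,50,98]).round(3))
    v=np.array([0,0,.5,0.]); K=X[(X[:,2]>.15)&(X[:,2]<.25)&(X[:,0]<.05)]
    v=least_squares(res,v,args=(K,),loss="soft_l1",f_scale=.002).x
    for _ in range(4):
        d=np.array([np.sin(v[2]),v[3],np.cos(v[2])]); d/=np.linalg.norm(d); w=X-[v[0],v[1],.22]; s=w@d
        k=(abs(res(v,X))<.006)&(s>-.2)&(s<.12); v=least_squares(res,v,args=(X[k],),loss="soft_l1",f_scale=.001).x
    print(name,v.round(4),k.sum(),np.percentile(s[k],[0,1,2,5,95,98,99,100]).round(4),np.abs(res(v,X[k])).mean())
E
python3 fit.py; python3 - <<'E'
from h import *
p=np.load("top0.npz")['p']; g=p.astype(float).min(-1)[160:232,265:300]
print(np.percentile(g,[5,50,95])); 
v,u=np.nonzero(g>173); q=plane("top",np.c_[u+265,v+160],.008)[:,:2].astype(np.float32)
a=np.array([np.cos(-.15),np.sin(-.15)]);print(len(q),np.percentile(q@a,[0,.5,1,99,99.5,100]))
for n in ("top",):
  cv2.imwrite("pics/c3.png",np.hstack([cv2.resize(p[160:232,265:300,::-1],(280,576),interpolation=0),cv2.resize(np.load("scene0.npz")['p'][205:270,205:260,::-1],(440,520),interpolation=0)[:576] if 0 else cv2.resize(np.load("scene0.npz")['p'][205:270,205:260,::-1],(487,576),interpolation=0)]))
E
```

```text
0.2 19 [-0.005  0.01   0.021] [-0.021 -0.015 -0.007]
0.22 71 [-0.012  0.004  0.026] [-0.02  -0.012  0.002]
0.24 80 [-0.001  0.022  0.069] [-0.019 -0.012  0.027]
0.26 83 [0.013 0.037 0.069] [-0.018 -0.011  0.026]
0.28 98 [0.024 0.048 0.067] [-0.018 -0.01   0.017]
0.3 56 [0.035 0.048 0.059] [-0.017 -0.004  0.018]
scene [0.0033 0.0008 0.5617 0.0243] 370 [-0.0091 -0.0052 -0.0029 -0.0002  0.099   0.1166  0.1181  0.1199] 0.0017207257285628288
0.22 83 [-0.016 -0.006  0.012] [-0.018 -0.006  0.019]
0.24 89 [-0.005  0.006  0.067] [-0.016 -0.004  0.036]
0.26 184 [0.009 0.03  0.069] [-0.016  0.023  0.046]
0.28 115 [0.02  0.032 0.066] [-0.016 -0.004  0.016]
0.3 119 [0.034 0.047 0.06 ] [-0.014  0.001  0.016]
top [5.000e-04 1.000e-03 5.882e-01 4.800e-03] 451 [-0.0042 -0.0022 -0.001   0.0011  0.101   0.1063  0.1136  0.1197] 0.0016855679025155443
both [0.0018 0.0009 0.5702 0.0183] 825 [-0.0082 -0.0039 -0.0017  0.0006  0.1003  0.1165  0.1182  0.1199] 0.001754175982204868
[156.95 163.   182.  ]
267 [0.42570616 0.42623476 0.42754716 0.59907848 0.59961018 0.60217025]
```

View pics/c3.png

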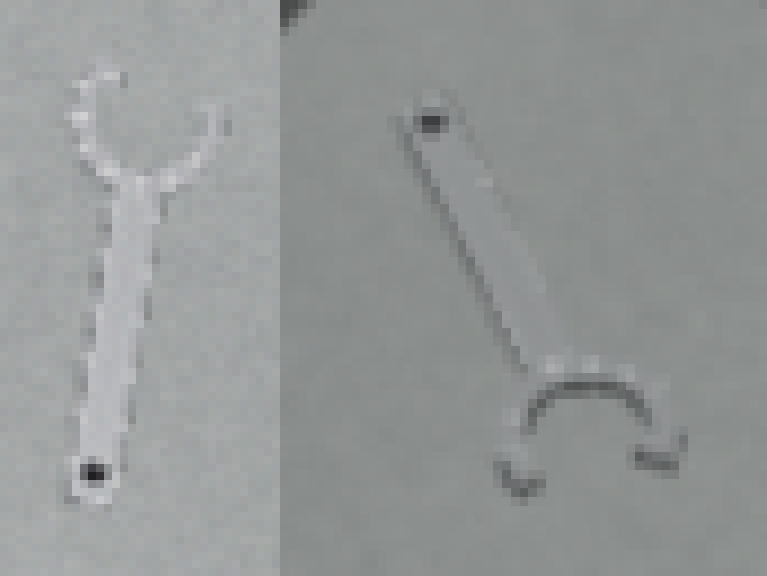

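The close crop confirms the bright steel spanner: handle from the tail hole at (92,472) to the head at (140,185) in the left half, head away from the robot. Next I refine the microscope fit and compute the first move.

```bash
cat >> h.py <<'E'
def go(p,yaw_deg):
    o=robot.get_obs(); M=R.from_quat(o['ee_rot']).as_matrix(); y=np.degrees(np.arctan2(M[1,0],M[0,0]))
    sh=M.T@(np.array(p)-o['tcp_pos']); turn=-((yaw_deg-y+180)%360-180)
    print("t",o['t'],"tcp",o['tcp_pos'].round(4),"yaw",y.round(2),"q",o['q'].round(2),"tilt",M[:,2].round(3)); print("shift mm",(sh*1e3).round(1),"turn",round(turn,1))
E
cat >> fit.py <<'E'
X=np.vstack(S)
for piv in ((.03,0,.26),):
    f=lambda v,X: np.linalg.norm(np.cross(X-np.array([v[1],v[2],.26]),[np.sin(v[0]),0,np.cos(v[0])]),axis=1)-.0175
    for X in S+[np.vstack(S)]:
        v=np.array([.57,.03,0])
        for _ in range(5):
            s=(X-[v[1],v[2],.26])@[np.sin(v[0]),0,np.cos(v[0])]; k=(abs(f(v,X))<.004)&(s>-.046)&(s<.052); v=least_squares(f,v,args=(X[k],),loss="soft_l1",f_scale=.001).x
        kk=abs(f(v,X))<.004; print(v.round(4),k.sum(),np.percentile(s[kk],[0,1,3,97,99,100]).round(4))
E
python3 fit.py|tail -3; python3 - <<'E'
from h import *
c=lambda x,y:plane("top",[265+x/8-.5,160+y/8-.5],.008)[0]
T=c(92,503);H=c(137,190);a=(H-T)[:2];print(T,H,np.linalg.norm(a),np.arctan2(a[1],a[0]));a/=np.linalg.norm(a);o=T[:2]+a*.095;print("origin",o)
# scene check
c=lambda x,y:plane("scene",[205+x*55/487-.5,205+y*65/576-.5],.008)[0]
T=c(425-280,98);H=c(558-280,372);a=(H-T)[:2];print(T,H,np.linalg.norm(a),np.arctan2(a[1],a[0]))
go([o[0],o[1],.12],180-8.6)
E
```

```text
[0.5616 0.0283 0.0023] 302 [-0.0559 -0.0524 -0.0491  0.0694  0.0721  0.0767]
[0.5687 0.0272 0.0013] 368 [-0.0521 -0.0507 -0.0483  0.0735  0.0756  0.0813]
[0.5637 0.0275 0.0018] 664 [-0.0556 -0.0514 -0.0484  0.0713  0.0748  0.081 ]
[ 0.41558546 -0.09098715  0.008     ] [ 0.54091968 -0.11270655  0.008     ] 0.1272021997323455 -0.17158785399211682
origin [ 0.50919037 -0.10720812]
[ 0.41540408 -0.08726066  0.008     ] [ 0.54389951 -0.11306211  0.008     ] 0.13106026075363464 -0.19816141667341794
t 0.1 tcp [ 0.2281 -0.5002  0.2417] yaw 24.51 q [-1.3   0.26  0.02  1.33  0.    1.42] tilt [-0.     0.001 -1.   ]
shift mm [ 418.8 -240.8  122.1] turn -146.9
```

Emit:
{"name": "servo_tool", "arguments": {
  "series": "0.035 -0.02 0 -7; 0.075 -0.043 0.01 -14; 0.115 -0.066 0.02 -21; 0.15 -0.087 0.03 -28; 0.185 -0.108 0.04 -35; 0.22 -0.128 0.05 -42; 0.255 -0.148 0.06 -49; 0.29 -0.168 0.07 -56; 0.325 -0.188 0.08 -63; 0.36 -0.208 0.09 -70",
  "hand": 0.6,
  "newtons": 40
}}

```text
t: 0.93
tcp_pos: [0.4638, -0.1686, 0.1544]
ee_rot: [0.677, 0.736, -0.0, -0.0]
contact_force: [0.3, -1.0, 0.0]
gripper_width: 0.0512
grasp_force: 0.0
```

```bash
python3 -c "
from h import *
go([.509,-.106,.07],170)"
```

```text
t 0.9333 tcp [ 0.4638 -0.1686  0.1544] yaw 94.85 q [-0.52  0.21 -0.28  1.09 -0.    0.97] tilt [-0.  0. -1.]
shift mm [58.6 50.4 84.4] turn -75.1
```

Emit:
{"name": "servo_tool", "arguments": {
  "series": "0.006 0.005 0.009 -7; 0.012 0.01 0.018 -14; 0.018 0.015 0.027 -21; 0.025 0.021 0.036 -28; 0.032 0.027 0.045 -35; 0.039 0.033 0.054 -42; 0.046 0.039 0.063 -49; 0.052 0.044 0.072 -56; 0.052 0.044 0.08 -63; 0.052 0.044 0.082 -70"
}}

```text
t: 1.77
tcp_pos: [0.5023, -0.1145, 0.0714]
ee_rot: [0.131, 0.991, 0.0, -0.001]
contact_force: [-0.4, -0.8, -0.8]
gripper_width: 0.0515
grasp_force: 0.0
```

Emit:
{"name": "servo_tool", "arguments": {
  "series": "0 0 0.01 -5.5; 0 0 0.02 -5.5; 0 0 0.03 -5.5; 0 0 0.04 -5.5; 0 0 0.04 -5.5; 0 0 0.04 -5.5; 0 0 0.04 -5.5; 0 0 0.04 -5.5; 0 0 0.04 -5.5; 0 0 0.04 -5.5"
}}

```text
t: 2.6
tcp_pos: [0.5031, -0.1154, 0.0334]
ee_rot: [0.087, 0.996, -0.0, 0.0]
contact_force: [-0.8, 0.7, 0.4]
gripper_width: 0.0516
grasp_force: 0.0
```

```bash
python3 - <<'E'
from h import *
go([.509,-.106,.0135],170)
p,d=imaging.camera("scene"); q,d2=imaging.camera("top")
a=cv2.resize(p[190:290,180:300,::-1],(400,333)); b=cv2.resize(q[140:250,230:340,::-1],(400,333)); 
cv2.imwrite("pics/d1.png",np.hstack([a,b]))
E
```

```text
t 2.6 tcp [ 0.5031 -0.1154  0.0334] yaw 170.0 q [-0.39  0.35 -0.42  0.8   0.   -0.21] tilt [ 0.001 -0.    -1.   ]
shift mm [-4.1 10.3 19.9] turn -0.0
```

View pics/d1.png

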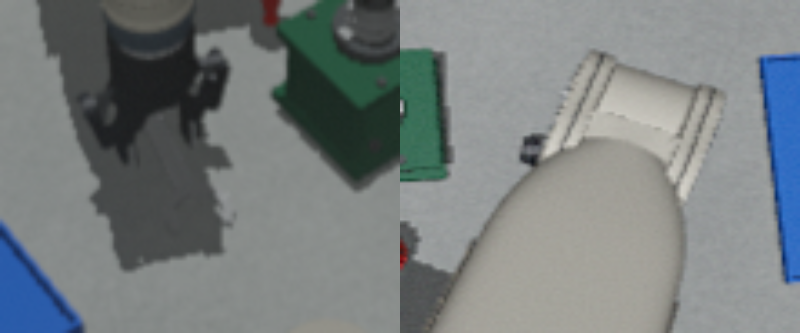

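The gripper straddles the shaded spanner handle with fingers at (125,150) and (195,130), but the TCP is about 10 mm off the handle line. I correct sideways first, then go down.

Emit:
{"name": "servo_tool", "arguments": {
  "series": "-0.002 0.005 0; -0.004 0.01 0; -0.004 0.01 0.004; -0.004 0.01 0.008; -0.004 0.01 0.012; -0.004 0.01 0.016; -0.004 0.01 0.018; -0.004 0.01 0.0195; -0.004 0.01 0.0195; -0.004 0.01 0.0195"
}}

```text
validation failed for argument at $.se...
```

Emit:
{"name": "servo_tool", "arguments": {
  "series": "-0.002 0.005 0 0; -0.004 0.01 0 0; -0.004 0.01 0.004 0; -0.004 0.01 0.008 0; -0.004 0.01 0.012 0; -0.004 0.01 0.016 0; -0.004 0.01 0.018 0; -0.004 0.01 0.0195 0; -0.004 0.01 0.0195 0; -0.004 0.01 0.0195 0"
}}

```text
t: 3.53
tcp_pos: [0.5086, -0.1062, 0.0134]
ee_rot: [0.087, 0.996, 0.0, -0.0]
contact_force: [0.1, 0.6, 0.7]
gripper_width: 0.0512
grasp_force: 0.0
```

Emit:
{"name": "servo_tool", "arguments": {
  "series": "0 0 0 0; 0 0 0 0; 0 0 0 0; 0 0 0 0; 0 0 0 0; 0 0 0 0; 0 0 0 0; 0 0 0 0; 0 0 0 0; 0 0 0 0",
  "hand": 0,
  "newtons": 50
}}

```text
t: 4.37
tcp_pos: [0.5087, -0.1062, 0.0139]
ee_rot: [0.087, 0.996, -0.0, 0.0]
contact_force: [-2.3, 0.3, 5.5]
gripper_width: 0.0176
grasp_force: 49.2
```

Emit:
{"name": "servo_tool", "arguments": {
  "series": "0 0 -0.01 0; 0 0 -0.025 0; 0 0 -0.04 0; -0.001 -0.01 -0.055 0; -0.004 -0.03 -0.06 -2; -0.008 -0.06 -0.06 -5; -0.013 -0.095 -0.06 -8; -0.018 -0.13 -0.06 -11; -0.023 -0.165 -0.06 -13.4; -0.027 -0.19 -0.06 -13.4"
}}

```text
t: 5.2
tcp_pos: [0.5018, -0.3007, 0.0739]
ee_rot: [-0.031, 1.0, -0.0, 0.0]
contact_force: [1.0, 0.1, -1.4]
gripper_width: 0.0183
grasp_force: 49.4
```

```bash
python3 - <<'E'
from h import *
go([.501,-.313,.0175],183.4)
p,d=imaging.camera("scene"); o=robot.get_obs(); print(o['gripper_width'],o['grasp_force'])
cv2.imwrite("pics/d2.png",cv2.resize(p[190:330,80:260,::-1],(720,560)))
E
```

```text
t 5.2 tcp [ 0.5018 -0.3007  0.0739] yaw -176.49 q [-0.68  0.41 -0.19  0.96 -0.   -0.74] tilt [ 0.    -0.001 -1.   ]
shift mm [  1.6 -12.2  56.4] turn 0.1
0.017915613621486026 49.44075286388397
```

View pics/d2.png

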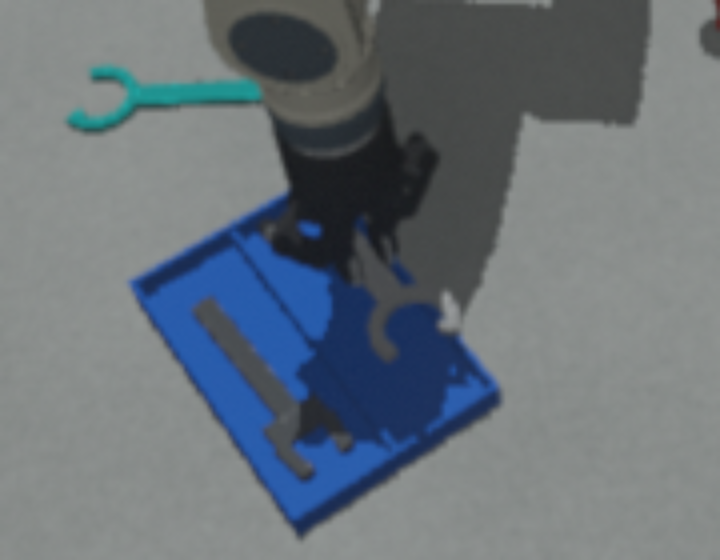

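The spanner is held with its head at about (415,320), above the empty compartment and pointing the same way as the other spanner's fork. I lower it now.

Emit:
{"name": "servo_tool", "arguments": {
  "series": "0 -0.006 0 0; 0.0015 -0.012 0.005 0; 0.0015 -0.012 0.015 0; 0.0015 -0.012 0.025 0; 0.0015 -0.012 0.034 0; 0.0015 -0.012 0.042 0; 0.0015 -0.012 0.049 0; 0.0015 -0.012 0.054 0; 0.0015 -0.012 0.0557 0; 0.0015 -0.012 0.0557 0"
}}

```text
t: 6.08
tcp_pos: [0.5014, -0.3094, 0.0179]
ee_rot: [-0.03, 1.0, 0.0, -0.0]
contact_force: [-0.3, 1.5, 1.0]
gripper_width: 0.0183
grasp_force: 49.8
```

Emit:
{"name": "servo_tool", "arguments": {
  "series": "0 0 0 0; 0 0 0 0; 0 0 0 0; 0 0 0 0; 0 0 -0.005 0; 0 0 -0.02 0; 0 0 -0.05 0; 0 0 -0.09 0; 0 0 -0.13 0; 0 0 -0.17 0",
  "hand": 0.42
}}

```text
t: 6.92
tcp_pos: [0.5011, -0.3097, 0.19]
ee_rot: [-0.03, 1.0, 0.0, -0.0]
contact_force: [1.5, -1.1, 0.3]
gripper_width: 0.0358
grasp_force: 0.0
```

```bash
python3 - <<'E'
from h import *
go([.5555,.0805,.24],118.1)
p,d=imaging.camera("scene"); 
cv2.imwrite("pics/d3.png",cv2.resize(p[190:330,80:260,::-1],(720,560)))
E
```

```text
t 6.9167 tcp [ 0.5011 -0.3097  0.19  ] yaw -176.59 q [-0.7   0.34  0.01  1.24  0.   -0.76] tilt [-0.  0. -1.]
shift mm [-77.5 386.3 -50. ] turn 65.3
```

View pics/d3.png

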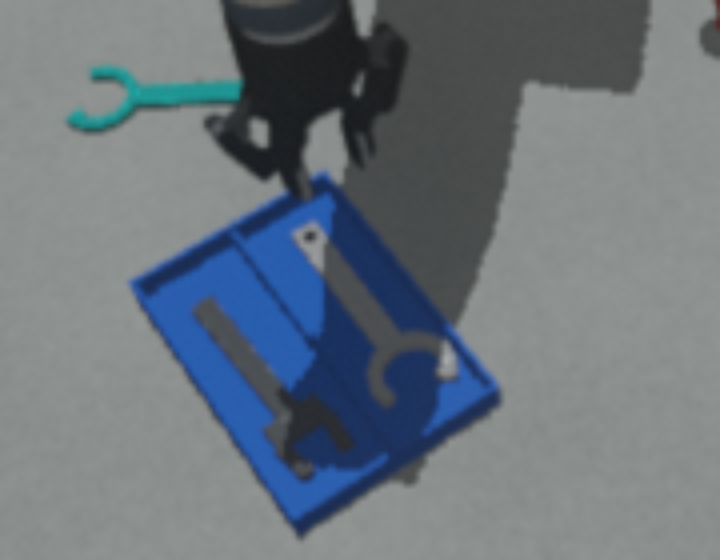

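The spanner lies flat in the empty compartment, with its head at (415,365) at the same end as the other's fork. Next, the holder.

Emit:
{"name": "servo_tool", "arguments": {
  "series": "-0.004 0.02 -0.03 6.5; -0.012 0.06 -0.055 13; -0.02 0.1 -0.07 19.5; -0.028 0.14 -0.07 26; -0.036 0.18 -0.07 32.5; -0.044 0.22 -0.07 39; -0.052 0.26 -0.07 45.5; -0.06 0.3 -0.07 52; -0.068 0.34 -0.07 58.5; -0.076 0.38 -0.07 65.3",
  "hand": 0.85
}}

```text
t: 7.8
tcp_pos: [0.5523, 0.0583, 0.2584]
ee_rot: [0.51, 0.86, 0.0, 0.0]
contact_force: [1.3, -0.5, 0.6]
gripper_width: 0.0726
grasp_force: 0.0
```

Emit:
{"name": "servo_tool", "arguments": {
  "series": "0 0 0 0; 0 0 0 0; 0 0 0 0; 0 0 0 0; 0 0 0 0; 0 0 0 0; 0 0 0 0; 0 0 0 0; 0 0 0 0; 0 0 0 0"
}}

```text
t: 8.63
tcp_pos: [0.5524, 0.0561, 0.2578]
ee_rot: [0.508, 0.862, 0.0, -0.0]
contact_force: [0.7, 0.2, -0.1]
gripper_width: 0.0726
grasp_force: 0.0
```

```bash
python3 - <<'E'
from h import *
q,d=imaging.camera("top"); C=cloud("top",d); np.savez("top1.npz",p=q,d=d)
go([.556,.0803,.164],118.1)
# spanner in tray heights
f=lambda P:C[tuple(np.round(proj("top",P)[0][::-1]).astype(int))]
a=np.array([.998,.06]);o=np.array([.501,-.3097])
for s in (-.08,-.04,0,.025): print(s,f([*(o+a*s),.012]))
E
```

```text
t 8.6833 tcp [0.5524 0.0562 0.2578] yaw 118.98 q [-0.05  0.26  0.07  1.37  0.    1.02] tilt [-0.  0. -1.]
shift mm [19.4 14.8 93.8] turn 0.9
-0.08 [ 0.42060443 -0.31494203  0.01031343]
-0.04 [ 0.46220641 -0.31310792  0.01174591]
0 [ 0.50113335 -0.3088908   0.00804035]
0.025 [ 0.52662278 -0.30923049  0.01162883]
```

Emit:
{"name": "servo_tool", "arguments": {
  "series": "0.01 0.008 0 0.9; 0.0195 0.015 0 0.9; 0.0195 0.015 0.005 0.9; 0.0195 0.015 0.02 0.9; 0.0195 0.015 0.04 0.9; 0.0195 0.015 0.06 0.9; 0.0195 0.015 0.078 0.9; 0.0195 0.015 0.09 0.9; 0.0195 0.015 0.0935 0.9; 0.0195 0.015 0.0935 0.9"
}}

```text
t: 9.52
tcp_pos: [0.5556, 0.0808, 0.1633]
ee_rot: [0.514, 0.858, -0.001, -0.001]
contact_force: [0.4, 0.4, 0.5]
gripper_width: 0.0727
grasp_force: 0.0
```

Emit:
{"name": "servo_tool", "arguments": {
  "series": "0 0 0 0; 0 0 0 0; 0 0 0 0; 0 0 0 0; 0 0 0 0; 0 0 0 0; 0 0 0 0; 0 0 0 0; 0 0 0 0; 0 0 0 0",
  "hand": 0,
  "newtons": 60
}}

```text
t: 10.35
tcp_pos: [0.5568, 0.0807, 0.1655]
ee_rot: [0.514, 0.858, 0.001, 0.001]
contact_force: [-0.0, 1.3, 5.7]
gripper_width: 0.0406
grasp_force: 60.2
```

Emit:
{"name": "servo_tool", "arguments": {
  "series": "0 0 -0.01 0; 0 0 -0.025 0; 0 0 -0.045 0; 0 0 -0.065 0; 0 0 -0.085 0; 0 0 -0.1 0; -0.01 -0.013 -0.105 0; -0.03 -0.04 -0.105 0; -0.05 -0.067 -0.105 0; -0.07 -0.094 -0.105 0"
}}

```text
t: 11.18
tcp_pos: [0.505, -0.0261, 0.2692]
ee_rot: [0.514, 0.858, -0.0, -0.001]
contact_force: [2.1, -0.9, -5.1]
gripper_width: 0.0403
grasp_force: 62.4
```

```bash
python3 - <<'E'
from h import *
p,d=imaging.camera("scene")
go([.49,-.06,.13],118.1); o=robot.get_obs(); print(o['gripper_width'],o['grasp_force'],o['contact_force'])
cv2.imwrite("pics/e1.png",cv2.resize(p[100:260,180:380,::-1],(700,560)))
E
```

```text
t 11.2333 tcp [ 0.5028 -0.0305  0.2694] yaw 118.01 q [-0.23  0.17 -0.02  1.38 -0.    0.86] tilt [-0.003 -0.003 -1.   ]
shift mm [-19.8 -24.6 139.6] turn -0.1
0.04058629306529431 62.96908736228943 [-1.80291178 -2.19522167 -5.56458351]
```

View pics/e1.png

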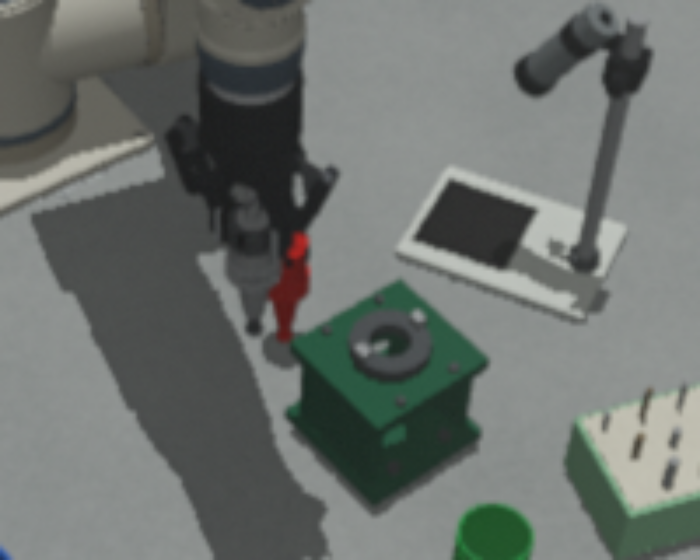

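The steel holder is out of the bore and held by the nut at (250,235), upright, with the red look-alike still standing beside it. I lower it over the free bench patch to tip it there.

Emit:
{"name": "servo_tool", "arguments": {
  "series": "-0.01 -0.012 0.005 0; -0.02 -0.025 0.02 0; -0.02 -0.025 0.04 0; -0.02 -0.025 0.06 0; -0.02 -0.025 0.08 0; -0.02 -0.025 0.1 0; -0.02 -0.025 0.12 0; -0.02 -0.025 0.138 0; -0.02 -0.025 0.148 0; -0.02 -0.025 0.151 0"
}}

```text
t: 12.07
tcp_pos: [0.4922, -0.0545, 0.1165]
ee_rot: [0.514, 0.858, -0.001, -0.002]
contact_force: [-1.1, -0.4, -5.9]
gripper_width: 0.0404
grasp_force: 63.2
```

```bash
python3 - <<'E'
from h import *
go([.49,-.06,.1135],118.1); o=robot.get_obs(); print(o['gripper_width'],o['grasp_force'],o['contact_force'],o['ft_torque'])
E
```

```text
t 12.0667 tcp [ 0.4922 -0.0545  0.1165] yaw 118.08 q [-0.28  0.24 -0.34  1.   -0.    0.8 ] tilt [-0.004  0.001 -1.   ]
shift mm [-3.9 -4.5  3. ] turn -0.0
0.0403500600654204 63.16154479980469 [-1.11693134 -0.36488447 -5.93826267] [ 0.01077076  0.04745252 -0.01246701]
```

Emit:
{"name": "servo_tool", "arguments": {
  "series": "0 0 0.004 0; -0.005 0 0.005 0; -0.013 0 0.005 0; -0.021 0 0.0055 0; -0.032 0 0.007 0; -0.042 0 0.0095 0; -0.052 0 0.013 0; -0.0615 0 0.017 0; -0.071 0 0.022 0; -0.08 0 0.028 0",
  "newtons": 22
}}

```text
t: 12.9
tcp_pos: [0.5349, -0.1288, 0.094]
ee_rot: [0.515, 0.857, -0.0, 0.005]
contact_force: [-0.5, -7.8, 22.4]
gripper_width: 0.0402
grasp_force: 75.5
```

```bash
cat >> h.py <<'E'
def holder(n="scene",vis=None):
    # points beside the gripper in tool frame (x fwd, y closing, z down) relative to nut (7.5mm behind TCP)
    o=robot.get_obs(); M=R.from_quat(o['ee_rot']).as_matrix(); p,d=imaging.camera(n); C=cloud(n,d)
    T=(C-(o['tcp_pos']-M[:,2]*.0075))@M
    k=(d>0)&(T[...,0]>.022)&(T[...,0]<.15)&(abs(T[...,1])<.03)&(T[...,2]>-.06)&(T[...,2]<.135)&(C[...,2]>.004)
    if vis: cv2.imwrite(vis,p[...,::-1])
    return T[k],C[k],p[k],o
E
python3 - <<'E'
from h import *
T,C,p,o=holder(); print(o['gripper_width'],o['grasp_force'],o['contact_force'],o['tcp_pos'],len(T))
for a in np.arange(.02,.13,.01):
    k=(T[:,0]>a)&(T[:,0]<a+.01)
    if k.sum()>2: print(a.round(2),k.sum(),np.percentile(T[k,1],[5,50,95]).round(3),np.percentile(T[k,2],[5,50,95]).round(3),np.median(p[k],0))
E
```

```text
0.040150800180544226 75.48185706138611 [-0.53069119 -7.76760322 22.44642087] [ 0.5348976  -0.12883805  0.09396235] 14
0.03 3 [-0.022  0.006  0.016] [0.096 0.097 0.097] [70. 73. 72.]
0.05 6 [0.005 0.007 0.012] [0.08  0.094 0.096] [57.  58.5 59. ]
```

```bash
python3 - <<'E'
from h import *
for n in ("scene","top"):
    o=robot.get_obs(); M=R.from_quat(o['ee_rot']).as_matrix(); p,d=imaging.camera(n); C=cloud(n,d); N=o['tcp_pos']-M[:,2]*.0075
    T=(C-N)@M
    k=(d>0)&(abs(T[...,0])<.12)&(abs(T[...,1])<.03)&(T[...,2]>.024)&(C[...,2]>.009)
    t=T[k]; print(n,k.sum())
    for a in np.arange(.024,.1,.01):
        kk=(t[:,2]>a)&(t[:,2]<a+.01)
        if kk.sum()>1: print(a.round(3),kk.sum(),np.percentile(t[kk,0],[5,50,95]).round(3),np.percentile(t[kk,1],[5,50,95]).round(3))
    if n=="scene":
        for th in (0,36): 
            a=np.array([np.sin(np.radians(th)),0,np.cos(np.radians(th))]); print(th,[proj(n,N+M@(a*s))[0].round() for s in (0,.04,.121)])
        u,v=proj(n,N)[0].astype(int); cv2.imwrite("pics/f1.png",cv2.resize(p[v-60:v+60,u-70:u+70,::-1],(700,600))); print("crop origin",u-70,v-60)
E
```

```text
scene 14
0.024 7 [-0.002 -0.001  0.002] [-0.004  0.004  0.01 ]
0.034 2 [0.001 0.003 0.006] [0.006 0.007 0.007]
0.074 2 [0.054 0.054 0.054] [0.006 0.006 0.006]
0.084 2 [0.057 0.059 0.062] [0.006 0.007 0.008]
0 [array([228., 229.]), array([229., 237.]), array([230., 253.])]
36 [array([228., 229.]), array([233., 230.]), array([241., 232.])]
crop origin 158 169
top 2
0.084 2 [0.098 0.099 0.1  ] [0.017 0.021 0.025]
```

View pics/f1.png

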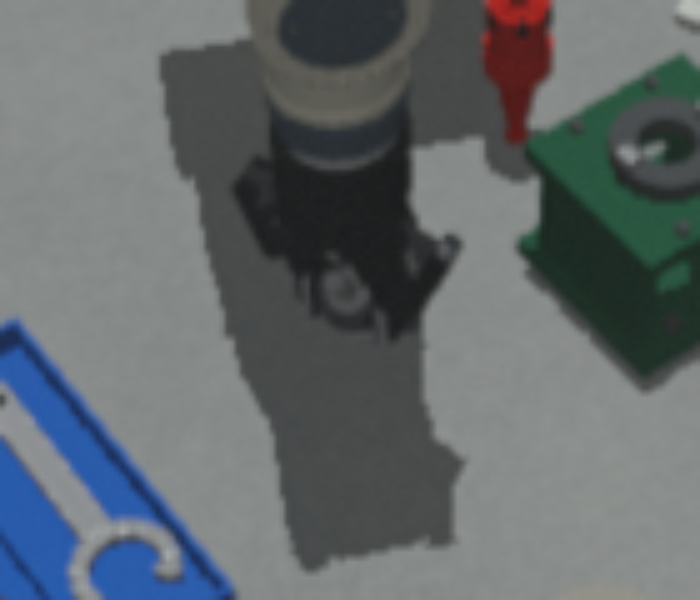

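The cutter end at (345,290) now faces the scene camera, so the holder is tilting as planned, about 36° by depth. I continue the arc.

Emit:
{"name": "servo_tool", "arguments": {
  "series": "-0.008 0 0.005 0; -0.0155 0 0.012 0; -0.0225 0 0.02 0; -0.029 0 0.0285 0; -0.0345 0 0.0375 0; -0.039 0 0.047 0; -0.043 0 0.057 0; -0.045 0 0.062 0; -0.045 0 0.062 0; -0.045 0 0.062 0"
}}

```text
t: 13.88
tcp_pos: [0.554, -0.167, 0.0291]
ee_rot: [0.515, 0.857, -0.0, 0.002]
contact_force: [2.6, -3.8, 1.3]
gripper_width: 0.0402
grasp_force: 65.6
```

```bash
cat > m.py <<'E'
from h import *
for n in ("scene","top"):
    o=robot.get_obs(); M=R.from_quat(o['ee_rot']).as_matrix(); p,d=imaging.camera(n); C=cloud(n,d); N=o['tcp_pos']-M[:,2]*.0075
    T=(C-N)@M; k=(d>0)&(T[...,0]>.015)&(T[...,0]<.14)&(abs(T[...,1])<.03)&(abs(T[...,2])<.1)&(C[...,2]>.006)
    t=T[k]; print(n,k.sum())
    for a in np.arange(.015,.14,.01):
        kk=(t[:,0]>a)&(t[:,0]<a+.01)
        if kk.sum()>1: print(a.round(3),kk.sum(),np.percentile(t[kk,1],[2,50,98]).round(3),np.percentile(t[kk,2],[2,50,98]).round(3))
print(o['t'],o['tcp_pos'],o['contact_force'],o['grasp_force'],o['gripper_width'],M[:,2])
E
python3 m.py
```

```text
scene 48
0.035 2 [0.017 0.017 0.017] [-0.006 -0.003 -0.001]
0.055 2 [0.007 0.008 0.01 ] [0.004 0.005 0.005]
0.065 7 [0.001 0.007 0.011] [0.002 0.006 0.013]
0.075 14 [-0.005  0.004  0.01 ] [0.007 0.012 0.02 ]
0.085 6 [0.    0.004 0.006] [0.015 0.019 0.023]
0.095 14 [-0.006  0.003  0.011] [0.018 0.023 0.03 ]
0.105 2 [-0.003  0.     0.003] [0.022 0.024 0.026]
top 25
0.075 2 [0.028 0.028 0.029] [0.027 0.028 0.028]
0.085 2 [0.006 0.014 0.021] [0.02  0.025 0.029]
0.095 8 [-0.002  0.002  0.01 ] [0.015 0.021 0.029]
0.105 6 [0.004 0.015 0.024] [0.022 0.028 0.03 ]
0.115 3 [0.013 0.02  0.022] [0.028 0.029 0.029]
0.125 3 [-0.014 -0.013  0.018] [0.027 0.028 0.03 ]
13.9333 [ 0.55378418 -0.16668771  0.02924772] [ 2.48127033 -4.15152077  0.68223573] 65.61985373497009 0.04020163601399486 [ 0.00272832 -0.00179688 -0.99999466]
```

Emit:
{"name": "servo_tool", "arguments": {
  "series": "-0.001 0 0.002 0; -0.002 0 0.004 0; -0.003 0 0.006 0; -0.004 0 0.008 0; -0.005 0 0.0095 0; -0.006 0 0.011 0; -0.006 0 0.012 0; -0.006 0 0.0125 0; -0.006 0 0.0125 0; -0.006 0 0.0125 0"
}}

```text
t: 14.82
tcp_pos: [0.5548, -0.1699, 0.016]
ee_rot: [0.514, 0.858, 0.0, -0.0]
contact_force: [-0.3, 0.7, 6.5]
gripper_width: 0.0401
grasp_force: 63.2
```

```bash
python3 m.py
```

```text
scene 66
0.025 3 [0.019 0.02  0.021] [-0.01  -0.003  0.003]
0.055 9 [0.005 0.01  0.013] [-0.008 -0.     0.005]
0.065 12 [-0.     0.006  0.012] [-0.005 -0.001  0.006]
0.075 16 [-0.004  0.006  0.011] [-0.004  0.001  0.006]
0.085 7 [-0.003  0.003  0.007] [0.001 0.005 0.011]
0.095 10 [-0.004  0.003  0.007] [0.003 0.009 0.013]
0.105 7 [-0.003  0.004  0.008] [0.008 0.011 0.013]
top 33
0.065 2 [0.02  0.023 0.025] [0.015 0.015 0.016]
0.085 4 [0.005 0.011 0.022] [0.007 0.012 0.017]
0.095 6 [0.    0.005 0.022] [0.004 0.011 0.017]
0.105 10 [-0.002  0.006  0.027] [0.004 0.011 0.017]
0.115 4 [-0.009  0.01   0.019] [0.016 0.017 0.017]
0.125 4 [-0.009  0.023  0.026] [0.014 0.016 0.017]
14.8667 [ 0.55479576 -0.16987622  0.01599688] [-0.88401258  1.37718197  6.28663189] 63.17053198814392 0.04048655123033017 [-5.68608438e-04  5.85954543e-04 -9.99999667e-01]
```

Emit:
{"name": "servo_tool", "arguments": {
  "series": "0 0 0.001 0; 0 0 0.002 0; 0 0 0.003 0; 0 0 0.0037 0; 0 0 0.0037 0; 0 0 0.0037 0; 0 0 0.0037 0; 0 0 0.0037 0; 0 0 0.0037 0; 0 0 0.0037 0",
  "newtons": 60
}}

```text
t: 15.75
tcp_pos: [0.5559, -0.1712, 0.0133]
ee_rot: [0.514, 0.858, -0.0, 0.001]
contact_force: [-0.2, -4.3, 10.8]
gripper_width: 0.0405
grasp_force: 63.0
```

```bash
python3 m.py
```

```text
scene 68
0.055 9 [0.004 0.01  0.014] [-0.011 -0.008  0.003]
0.065 14 [-0.002  0.006  0.011] [-0.009 -0.006  0.001]
0.075 13 [-0.005  0.005  0.01 ] [-0.008 -0.004  0.003]
0.085 8 [-0.005  0.003  0.009] [-0.002 -0.001  0.006]
0.095 12 [-0.005  0.002  0.006] [-0.001  0.003  0.009]
0.105 9 [-0.002  0.003  0.008] [-0.002  0.004  0.007]
top 32
0.085 4 [0.005 0.015 0.022] [0.005 0.013 0.014]
0.095 9 [0.003 0.011 0.025] [-0.     0.012  0.014]
0.105 5 [-0.001  0.002  0.007] [-0.     0.003  0.008]
0.115 4 [-0.003  0.009  0.019] [0.012 0.013 0.014]
0.125 5 [-0.004  0.012  0.017] [0.01  0.012 0.013]
0.135 2 [0.007 0.009 0.011] [0.013 0.013 0.014]
15.8 [ 0.55582562 -0.17121614  0.01328052] [-0.03847908 -3.39531139 11.41677684] 62.952067852020264 0.04035777566182185 [ 0.00180314 -0.00216315 -0.99999603]
```

Emit:
{"name": "servo_tool", "arguments": {
  "series": "0 0 0 0; 0 0 0 0; 0 0 0 0; 0 0 -0.005 0; 0 0 -0.02 0; 0 0 -0.045 0; 0 0 -0.075 0; 0 0 -0.105 0; 0 0 -0.13 0; 0 0 -0.14 0",
  "newtons": 115
}}

```text
t: 16.68
tcp_pos: [0.5554, -0.1704, 0.1547]
ee_rot: [0.514, 0.858, -0.0, 0.001]
contact_force: [0.1, -0.5, -5.6]
gripper_width: 0.0394
grasp_force: 116.4
```

```bash
cat > fh.py <<'E'
from h import *
from scipy.optimize import least_squares
S=np.array([-.09,-.0601,-.06,-.0381,-.038,-.0201,-.02,-.0001,0,.048,.0481,.072])  # -holder z
r=np.array([6,6,21,21,19,19,23,23,16,9,8,8])*1e-3
def run():
    o=robot.get_obs(); M=R.from_quat(o['ee_rot']).as_matrix(); N=o['tcp_pos']-M[:,2]*.0075; ts=[]
    for n in ("scene","top"):
        p,d=imaging.camera(n); T=(cloud(n,d)-N)@M
        k=(d>0)&(T[...,0]>.052)&(T[...,0]<.15)&(abs(T[...,1])<.035)&(abs(T[...,2])<.04); ts.append(T[k])
        uv=[proj(n,N+M@np.array([.121,0,0]))[0].round(), proj(n,N)[0].round()]; print(n,k.sum(),uv)
    def f(v,t,fix=None):
        # v: pitch(+ = droop), yaw err, dx,dz
        a=np.array([np.cos(v[0])*np.cos(v[1]),np.sin(v[1]),np.sin(v[0])*np.cos(v[1])]); w=t-[0,0,v[2]]
        s=w@a; return np.linalg.norm(w-np.outer(s,a),axis=1)-np.interp(s-.049-v[3],S,r)
    for name,t in (("scene",ts[0]),("top",ts[1]),("both",np.vstack(ts))):
        if len(t)<20: continue
        v=np.zeros(4); q=least_squares(f,v,args=(t,),loss="soft_l1",f_scale=.0015,bounds=([-.5,-.3,-.012,-.015],[.5,.3,.012,.015])); e=f(q.x,t)
        print(name,"droop deg %.1f yaw %.1f dz %.4f dx %.4f"%(*np.degrees(q.x[:2]),q.x[2],q.x[3]),len(t),np.median(abs(e)).round(4),"far x",np.percentile(t[:,0],[50,99]).round(4))
    print(o['t'],o['tcp_pos'],o['contact_force'],o['grasp_force'],o['gripper_width'],o['q'].round(2))
if __name__=="__main__": run()
E
python3 fh.py
```

```text
scene 53 [array([240., 197.]), array([219., 227.])]
top 36 [array([268., 193.]), array([304., 173.])]
scene droop deg 15.6 yaw -0.1 dz -0.0103 dx -0.0080 53 0.001 far x [0.0866 0.1099]
top droop deg -1.6 yaw -3.0 dz 0.0089 dx -0.0009 36 0.0016 far x [0.0976 0.1091]
both droop deg 14.8 yaw -0.4 dz -0.0094 dx -0.0070 89 0.0011 far x [0.0927 0.1097]
16.6833 [ 0.55544441 -0.1703809   0.15472214] [ 0.13998653 -0.50030306 -5.61859129] 116.4298689365387 0.03935625211080089 [-0.44  0.35 -0.08  1.14 -0.    0.64]
```

```bash
python3 m.py
```

```text
scene 61
0.025 3 [0.016 0.02  0.02 ] [-0.017 -0.009 -0.001]
0.035 2 [0.015 0.015 0.015] [-0.011 -0.009 -0.007]
0.065 12 [0.001 0.008 0.012] [-0.002  0.     0.006]
0.075 14 [-0.005  0.004  0.011] [-0.     0.004  0.01 ]
0.085 8 [-0.004  0.004  0.007] [0.005 0.007 0.012]
0.095 14 [-0.006  0.003  0.008] [0.009 0.013 0.019]
0.105 6 [-0.005  0.     0.007] [0.008 0.012 0.014]
top 34
0.065 2 [0.009 0.01  0.01 ] [0.008 0.009 0.009]
0.075 4 [0.004 0.006 0.008] [0.003 0.005 0.008]
0.085 7 [-0.     0.003  0.006] [0.002 0.007 0.011]
0.095 13 [-0.006  0.     0.005] [0.007 0.011 0.016]
0.105 8 [-0.006 -0.001  0.004] [0.005 0.01  0.013]
16.8333 [ 0.55476308 -0.17009695  0.15111471] [ 0.3513918   0.20321096 -6.1538729 ] 116.47215485572815 0.03963274590397117 [-9.84492275e-04  2.81075887e-04 -9.99999476e-01]
```

```bash
python3 - <<'E'
from h import *
for n in ("scene","top"):
    f,cx,cy,Rm,t=model(n); c=-t@Rm; print(n,c)
    for P in ([.555,-.17,.15],[.6375,-.0726,.2],[.4435,.245,.2]):
        v=np.array(P)-c; v/=np.linalg.norm(v); print(P,"elev",np.degrees(np.arcsin(-v[2])).round(),"azim",np.degrees(np.arctan2(v[1],v[0])).round())
E
```

```text
scene [ 1.22484651 -0.51380725  1.15703628]
[0.555, -0.17, 0.15] elev 53.0 azim 153.0
[0.6375, -0.0726, 0.2] elev 52.0 azim 143.0
[0.4435, 0.245, 0.2] elev 41.0 azim 136.0
top [ 0.39211777 -0.02766854  1.5339313 ]
[0.555, -0.17, 0.15] elev 81.0 azim -41.0
[0.6375, -0.0726, 0.2] elev 79.0 azim -10.0
[0.4435, 0.245, 0.2] elev 78.0 azim 79.0
```

Emit:
{"name": "servo_tool", "arguments": {
  "series": "0.005 0.001 -0.01 4; 0.015 0.002 -0.02 8; 0.03 0.004 -0.02 13; 0.045 0.007 -0.02 18; 0.06 0.01 -0.02 24; 0.072 0.012 -0.02 30; 0.08 0.013 -0.02 35; 0.0865 0.014 -0.02 38; 0.0865 0.014 -0.02 38; 0.0865 0.014 -0.02 38"
}}

```text
t: 17.72
tcp_pos: [0.5261, -0.0871, 0.1703]
ee_rot: [0.765, 0.644, -0.001, -0.001]
contact_force: [0.9, 0.5, -5.3]
gripper_width: 0.0399
grasp_force: 116.4
```

```bash
cat > im.py <<'E'
from h import *
# image-based droop: mask of holder pixels in the scene view next to the gripper, vs model axis
def ax(n="scene",reps=4):
    o=robot.get_obs(); M=R.from_quat(o['ee_rot']).as_matrix(); N=o['tcp_pos']-M[:,2]*.0075; U=[];W=[]
    for _ in range(reps):
        p,d=imaging.camera(n); C=cloud(n,d); T=(C-N)@M
        k=(d>0)&(T[...,0]>.058)&(T[...,0]<.15)&(abs(T[...,1])<.03)&(abs(T[...,2])<.045)
        v,u=np.nonzero(k); U.append(np.c_[u,v]); W.append(T[k])
    uv=np.vstack(U).astype(np.float32); T=np.vstack(W); print(len(uv)/reps,"depth x,y,z range",np.percentile(T,[1,99],axis=0).round(3))
    b=proj(n,N)[0]; e=proj(n,N+M[:,0]*.1)[0]-b; dn=proj(n,N+M[:,2]*.1)[0]-b
    ab=np.linalg.solve(np.c_[e,dn],(uv-b).T).T*.1   # along tool x, tool z, in the plane y=0
    for a in np.arange(.055,.13,.006):
        k=(ab[:,0]>a)&(ab[:,0]<=a+.006)
        if k.sum()>2: print(a.round(3),(k.sum()/reps),"z mid %.4f"%((ab[k,1].min()+ab[k,1].max())/2),"mean %.4f"%ab[k,1].mean(),"half %.4f"%(np.ptp(ab[k,1])/2))
    k=(ab[:,0]>.062); print("slope deg",np.degrees(np.arctan(np.polyfit(ab[k,0],ab[k,1],1))),"max x",ab[:,0].max())
    print(o['t'],o['tcp_pos'],o['contact_force'].round(1),o['grasp_force'])
    return p
if __name__=="__main__": cv2.imwrite("pics/last.png",ax())
E
python3 im.py; python3 fh.py
```

```text
101.25 depth x,y,z range [[ 0.058 -0.003 -0.008]
 [ 0.142  0.016  0.044]]
0.055 1.0 z mid -0.0090 mean -0.0090 half 0.0000
0.061 9.25 z mid 0.0095 mean 0.0049 half 0.0169
0.067 16.0 z mid 0.0128 mean 0.0128 half 0.0169
0.073 13.75 z mid 0.0137 mean 0.0134 half 0.0146
0.079 13.0 z mid 0.0161 mean 0.0158 half 0.0138
0.085 11.0 z mid 0.0170 mean 0.0167 half 0.0115
0.091 8.0 z mid 0.0165 mean 0.0165 half 0.0077
0.097 9.0 z mid 0.0182 mean 0.0185 half 0.0092
0.103 10.0 z mid 0.0206 mean 0.0206 half 0.0100
0.109 4.0 z mid 0.0253 mean 0.0253 half 0.0069
slope deg [26.17880808 -1.43721124] max x 0.1446023854286194
17.7167 [ 0.52608801 -0.08711717  0.17034921] [ 0.9  0.5 -5.3] 116.41323566436768
scene 113 [array([277., 190.]), array([238., 204.])]
top 103 [array([234., 176.]), array([276., 183.])]
scene droop deg 13.8 yaw 0.8 dz -0.0074 dx -0.0098 113 0.0009 far x [0.0748 0.1089]
top droop deg 15.6 yaw 1.2 dz -0.0120 dx -0.0105 103 0.0012 far x [0.0799 0.1372]
both droop deg 13.9 yaw 0.8 dz -0.0084 dx -0.0098 216 0.0011 far x [0.0772 0.1096]
17.9167 [ 0.5267885  -0.0878704   0.17143184] [ 0.05601233  1.24823389 -5.24339088] 116.41380071640015 0.03918522710714843 [-0.32  0.26 -0.16  1.15 -0.    1.42]
```

Emit:
{"name": "servo_tool", "arguments": {
  "series": "-0.01 0 0 -4; -0.025 0 0.005 -9; -0.04 0 0.015 -14; -0.052 0 0.03 -19; -0.06 0 0.045 -24; -0.06 0 0.06 -29; -0.06 0 0.075 -34; -0.06 0 0.088 -38; -0.06 0 0.095 -38; -0.06 0 0.095 -38"
}}

```text
t: 18.85
tcp_pos: [0.5158, -0.1465, 0.0757]
ee_rot: [0.515, 0.857, -0.0, -0.001]
contact_force: [-1.0, 0.5, -6.0]
gripper_width: 0.0396
grasp_force: 116.5
```

Emit:
{"name": "servo_tool", "arguments": {
  "series": "0 0 0.01 0; 0 0 0.02 0; 0 0 0.03 0; 0 0 0.04 0; 0 0 0.047 0; 0 0 0.052 0; 0 0 0.055 0; 0 0 0.057 0; 0 0 0.0575 0; 0 0 0.0575 0"
}}

```text
t: 19.68
tcp_pos: [0.5166, -0.1466, 0.0197]
ee_rot: [0.514, 0.858, 0.0, 0.0]
contact_force: [-0.1, -0.0, -5.9]
gripper_width: 0.0395
grasp_force: 116.4
```

Emit:
{"name": "servo_tool", "arguments": {
  "series": "0 0 0.001 0; 0 0 0.002 0; 0 0 0.003 0; 0 0 0.004 0; 0 0 0.004 0; 0 0 0.004 0; 0 0 0.004 0; 0 0 0.004 0; 0 0 0.004 0; 0 0 0.004 0",
  "newtons": 40
}}

```text
t: 20.52
tcp_pos: [0.517, -0.1469, 0.0159]
ee_rot: [0.514, 0.858, -0.0, 0.001]
contact_force: [1.8, -4.0, 4.3]
gripper_width: 0.0391
grasp_force: 116.3
```

Emit:
{"name": "servo_tool", "arguments": {
  "series": "0 0 0 0; 0 0 0 0; 0 0 0 0; 0 0 0 0; 0 0 0 0; 0 0 0 0; 0 0 0 0; 0 0 0 0; 0 0 0 0; 0 0 0 0",
  "hand": 0.55
}}

```text
t: 21.35
tcp_pos: [0.5165, -0.1466, 0.0156]
ee_rot: [0.514, 0.858, 0.0, 0.0]
contact_force: [0.5, 0.4, -0.4]
gripper_width: 0.0473
grasp_force: 0.0
```

```bash
python3 fh.py; python3 im.py
```

```text
scene 336 [array([241., 215.]), array([222., 243.])]
top 338 [array([260., 209.]), array([293., 190.])]
scene droop deg 12.0 yaw 3.8 dz -0.0064 dx 0.0150 336 0.0066 far x [0.1149 0.1491]
top droop deg 3.4 yaw 5.6 dz 0.0118 dx 0.0150 338 0.0055 far x [0.1179 0.1494]
both droop deg 9.1 yaw 5.0 dz -0.0003 dx 0.0150 674 0.0065 far x [0.1166 0.1492]
21.35 [ 0.51649843 -0.14656751  0.01558913] [ 0.53558596  0.38815744 -0.37662331] 0.0 0.04725203421338253 [-0.43  0.4  -0.39  0.78  0.    0.65]
292.5 depth x,y,z range [[ 0.064 -0.029 -0.013]
 [ 0.15   0.029  0.029]]
0.067 4.0 z mid -0.0085 mean -0.0085 half 0.0085
0.073 14.5 z mid -0.0160 mean -0.0163 half 0.0378
0.079 17.25 z mid -0.0089 mean -0.0072 half 0.0427
0.085 18.75 z mid -0.0042 mean -0.0042 half 0.0452
0.091 21.0 z mid 0.0005 mean 0.0019 half 0.0525
0.097 21.5 z mid 0.0052 mean 0.0065 half 0.0549
0.103 22.25 z mid 0.0074 mean 0.0142 half 0.0621
0.109 21.75 z mid 0.0230 mean 0.0229 half 0.0536
0.115 22.25 z mid 0.0326 mean 0.0333 half 0.0561
0.121 22.5 z mid 0.0422 mean 0.0431 half 0.0585
0.127 18.5 z mid 0.0469 mean 0.0456 half 0.0512
slope deg [46.94291033 -5.49310543] max x 0.18817449836551756
21.45 [ 0.51649227 -0.1465506   0.01557872] [ 0.9 -1.1  0.8] 0.0
```

```bash
sed -i 's/T=(cloud(n,d)-N)@M/C=cloud(n,d); T=(C-N)@M/; s/k=(d>0)&(T\[...,0\]>.052)/k=(C[...,2]>.009)\&(d>0)\&(T[...,0]>.052)/' fh.py; python3 fh.py; python3 m.py
```

```text
scene 52 [array([241., 215.]), array([222., 243.])]
top 12 [array([260., 209.]), array([293., 190.])]
scene droop deg 2.1 yaw 0.2 dz -0.0045 dx -0.0132 52 0.0014 far x [0.0816 0.1068]
both droop deg -0.7 yaw 0.9 dz -0.0006 dx -0.0128 64 0.0018 far x [0.0867 0.1067]
21.65 [ 0.51646207 -0.1465502   0.01557714] [-0.3213693  -0.13578103 -0.2036576 ] 0.0 0.046916511006073705 [-0.43  0.4  -0.39  0.78 -0.    0.65]
scene 56
0.055 6 [0.006 0.011 0.013] [-0.014 -0.008 -0.004]
0.065 13 [-0.002  0.005  0.009] [-0.015 -0.011 -0.003]
0.075 9 [-0.002  0.005  0.014] [-0.013 -0.009  0.014]
0.085 12 [-0.005  0.003  0.007] [-0.012 -0.007 -0.001]
0.095 13 [-0.005  0.002  0.008] [-0.012 -0.007 -0.002]
top 31
0.085 4 [0.005 0.013 0.018] [-0.007  0.014  0.016]
0.095 10 [-0.003  0.003  0.023] [-0.016 -0.009  0.017]
0.105 3 [-0.006  0.012  0.026] [0.016 0.016 0.017]
0.115 2 [0.013 0.015 0.017] [0.015 0.016 0.017]
0.125 4 [0.007 0.015 0.027] [0.015 0.016 0.017]
0.135 5 [-0.015 -0.008  0.023] [0.014 0.015 0.017]
21.8 [ 0.51648003 -0.14659267  0.01555925] [ 0.40972123  0.15941764 -0.61601883] 0.0 0.04684469957602755 [-1.58715086e-05 -5.90754323e-05 -9.99999998e-01]
```

Emit:
{"name": "servo_tool", "arguments": {
  "series": "-0.003 0 0 0; -0.006 0 0 0; -0.009 0 0 0; -0.012 0 0 0; -0.012 0 0 0; -0.012 0 0 0; -0.012 0 0 0; -0.012 0 0 0; -0.012 0 0 0; -0.012 0 0 0"
}}

```text
t: 22.68
tcp_pos: [0.5221, -0.157, 0.0156]
ee_rot: [0.514, 0.858, -0.0, -0.0]
contact_force: [-0.2, 0.1, 0.0]
gripper_width: 0.0471
grasp_force: 0.0
```

Emit:
{"name": "servo_tool", "arguments": {
  "series": "0 0 0 0; 0 0 0 0; 0 0 0 0; 0 0 0 0; 0 0 0 0; 0 0 0 0; 0 0 0 0; 0 0 0 0; 0 0 0 0; 0 0 0 0",
  "hand": 0,
  "newtons": 120
}}

```text
t: 23.52
tcp_pos: [0.5223, -0.1572, 0.016]
ee_rot: [0.514, 0.858, 0.0, 0.0]
contact_force: [-1.1, 0.8, 4.5]
gripper_width: 0.0392
grasp_force: 119.9
```

Emit:
{"name": "servo_tool", "arguments": {
  "series": "0 0 -0.002 0; 0 0 -0.006 0; 0 0 -0.012 0; 0 0 -0.025 0; 0 0 -0.045 0; 0 0 -0.07 0; 0 0 -0.1 0; 0 0 -0.13 0; 0 0 -0.16 0; 0 0 -0.18 0"
}}

```text
t: 24.35
tcp_pos: [0.5223, -0.1572, 0.1987]
ee_rot: [0.514, 0.858, 0.0, 0.001]
contact_force: [1.2, -1.1, -5.5]
gripper_width: 0.0385
grasp_force: 121.4
```

```bash
python3 fh.py; python3 im.py
```

```text
scene 79 [array([237., 178.]), array([216., 207.])]
top 90 [array([264., 204.]), array([301., 183.])]
scene droop deg 2.3 yaw -0.2 dz -0.0041 dx -0.0066 79 0.001 far x [0.0855 0.1148]
top droop deg 0.4 yaw 0.4 dz -0.0044 dx -0.0061 90 0.0015 far x [0.0885 0.1152]
both droop deg 2.5 yaw -0.1 dz -0.0063 dx -0.0074 169 0.0017 far x [0.0878 0.1152]
24.35 [ 0.52226251 -0.15721155  0.19867537] [ 1.19615376 -1.10706278 -5.49035754] 121.41714334487915 0.03853309527086876 [-0.45  0.27 -0.08  1.22 -0.    0.63]
80.5 depth x,y,z range [[ 0.065 -0.006 -0.012]
 [ 0.116  0.012  0.007]]
0.067 2.0 z mid -0.0191 mean -0.0181 half 0.0040
0.073 8.25 z mid -0.0052 mean -0.0043 half 0.0165
0.079 10.75 z mid 0.0001 mean 0.0008 half 0.0205
0.085 11.75 z mid 0.0074 mean 0.0066 half 0.0225
0.091 11.0 z mid 0.0068 mean 0.0072 half 0.0205
0.097 10.25 z mid 0.0061 mean 0.0060 half 0.0185
0.103 11.5 z mid 0.0035 mean 0.0014 half 0.0185
0.109 7.0 z mid 0.0009 mean 0.0013 half 0.0145
0.115 5.0 z mid 0.0069 mean 0.0079 half 0.0099
0.121 3.0 z mid 0.0122 mean 0.0132 half 0.0059
slope deg [12.97357275 -1.08017117] max x 0.1236952905227352
24.45 [ 0.52329824 -0.15772619  0.19901911] [-0.1 -0.3 -6.3] 121.4242959022522
```

Emit:
{"name": "servo_tool", "arguments": {
  "series": "0.005 0 -0.015 0; 0.02 0.001 -0.03 0; 0.045 0.002 -0.045 0; 0.075 0.004 -0.055 0; 0.11 0.006 -0.055 0; 0.145 0.008 -0.055 0; 0.18 0.01 -0.055 0; 0.215 0.011 -0.055 0; 0.25 0.012 -0.055 0; 0.28 0.013 -0.055 0"
}}

```text
t: 25.48
tcp_pos: [0.3998, 0.0975, 0.249]
ee_rot: [0.514, 0.858, -0.001, -0.001]
contact_force: [1.1, -0.5, -5.5]
gripper_width: 0.0393
grasp_force: 121.7
```

Emit:
{"name": "servo_tool", "arguments": {
  "series": "0.025 0.001 0 0; 0.05 0.003 0 0; 0.075 0.004 0.005 0; 0.095 0.005 0.015 0; 0.11 0.005 0.03 0; 0.118 0.005 0.05 0; 0.12 0.005 0.07 0; 0.12 0.005 0.087 0; 0.12 0.005 0.098 0; 0.12 0.005 0.1 0"
}}

```text
t: 26.32
tcp_pos: [0.3476, 0.2036, 0.1474]
ee_rot: [0.514, 0.858, -0.002, -0.002]
contact_force: [-0.6, 0.5, -6.5]
gripper_width: 0.0388
grasp_force: 121.8
```

```bash
python3 fh.py; python3 -c "
from h import *
go([.439,.2512,.153],118.1)"
```

```text
scene 14 [array([297., 115.]), array([283., 135.])]
top 0 [array([140., 269.]), array([177., 248.])]
26.3167 [0.34762805 0.20364801 0.14741976] [-0.6423954   0.47437401 -6.5418288 ] 121.8277645111084 0.038844958457075 [ 0.32  0.07 -0.47  1.04 -0.    1.4 ]
t 26.4167 tcp [0.3489 0.2039 0.1495] yaw 118.09 q [ 0.32  0.06 -0.46  1.04 -0.    1.4 ] tilt [-0.003 -0.001 -1.   ]
shift mm [ -0.7 101.7  -3.8] turn -0.0
```

Emit:
{"name": "servo_tool", "arguments": {
  "series": "0 0.01 -0.002 0; 0 0.025 -0.003 0; 0 0.04 -0.0035 0; 0 0.055 -0.0035 0; 0 0.068 -0.0035 0; 0 0.08 -0.0035 0; 0 0.09 -0.0035 0; 0 0.097 -0.0035 0; 0 0.1 -0.0035 0; 0 0.1015 -0.0035 0"
}}

```text
t: 27.25
tcp_pos: [0.4396, 0.2522, 0.1541]
ee_rot: [0.514, 0.858, -0.0, -0.0]
contact_force: [-0.6, 0.1, -5.6]
gripper_width: 0.039
grasp_force: 122.0
```

```bash
cat > mic.py <<'E'
from h import *
from scipy.optimize import least_squares
th=.49; ex=np.array([np.cos(th),np.sin(th),0]); ey=np.array([-ex[1],ex[0],0]); O=np.array([.439,.3255,0]); A=np.c_[ex,ey,[0,0,1]]
F=np.array([-.035,.0015,.1607])
for n in ("scene","top"):
    P=[]
    for _ in range(3):
        p,d=imaging.camera(n); X=(cloud(n,d)-O)@A
        P.append(X[d>0].reshape(-1,3))
    X=np.vstack(P); L=np.array([np.sin(.564),0,np.cos(.564)]); w=X-F; s=w@L; rr=np.linalg.norm(w-np.outer(s,L),axis=1)
    k=(s>.07)&(s<.165)&(rr<.024); print(n,"tube pts",k.sum()//3,"med r",np.median(rr[k]).round(4))
    k=(abs(X[:,0]-F[0])<.03)&(X[:,1]>-.036)&(X[:,1]<.06)&(abs(X[:,2]-F[2])<.03)
    t=X[k]; print("holder pts",k.sum()//3)
    for a in np.arange(-.035,.06,.01):
        kk=(t[:,1]>a)&(t[:,1]<a+.01)
        if kk.sum()>4: print(a.round(3),kk.sum()//3,"x",np.percentile(t[kk,0],[3,50,97]).round(3),"z",np.percentile(t[kk,2],[3,50,97]).round(3))
o=robot.get_obs(); print(o['t'],(o['tcp_pos']-O)@A,o['contact_force'].round(1),o['grasp_force'])
E
python3 mic.py; python3 fh.py
```

```text
scene tube pts 294 med r 0.0168
holder pts 3
-0.035 2 x [-0.054 -0.051 -0.047] z [0.169 0.171 0.176]
top tube pts 0 med r nan
holder pts 0
27.55 [-0.03480749 -0.06488561  0.15422062] [ 0.3 -0.  -5.8] 121.95974349975586
scene 0 [array([326., 122.]), array([312., 144.])]
top 0 [array([122., 237.]), array([159., 216.])]
27.55 [0.43882506 0.25186799 0.15422062] [ 0.27155619 -0.041955   -5.77601804] 121.95974349975586 0.03902862096047994 [ 0.36  0.23 -0.25  1.09 -0.    1.44]
  return _methods._mean(a, axis=axis, dtype=dtype,
  ret = ret.dtype.type(ret / rcount)
```

Emit:
{"name": "servo_tool", "arguments": {
  "series": "-0.0005 0 0.0005 0; -0.001 0 0.001 0; -0.0015 0 0.001 0; -0.0015 0 0.001 0; -0.0015 0 0.001 0; -0.0015 0 0.001 0; -0.0015 0 0.001 0; -0.0015 0 0.001 0; -0.0015 0 0.001 0; -0.0015 0 0.001 0"
}}

```text
t: 28.48
tcp_pos: [0.4399, 0.2507, 0.1531]
ee_rot: [0.514, 0.858, -0.0, 0.0]
contact_force: [-0.1, -0.7, -5.8]
gripper_width: 0.0392
grasp_force: 122.0
```

```bash
python3 - <<'E'
from h import *
o=robot.get_obs(); print(o['t'],o['tcp_pos'],np.abs(o['qvel']).max(),o['grasp_force'],o['contact_force'])
print(order.sign_off())
E
```

```text
28.4833 [0.4399274  0.25069186 0.15305632] 0.0012012555937287066 121.96035861968994 [-0.13628122 -0.73560284 -5.83442747]
the job is handed in; nothing more can be done
None
```

Job handed in at 28.5 s: the spanner lies flat in the tray's empty compartment, head at the same end as the other's, and the holder is held still with its taper at the computed focus point; the arm hid it from both cameras there, so I last measured its position and about 2° of droop before carrying it over.

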